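# Swipe the desk lamp's touch dimmer up to full

## Robot

A 6-joint arm with a two-finger parallel gripper is mounted at the origin on the work surface. World frame = base frame: x ahead of the robot, y to its left, z up, the work surface at z = 0. Lengths are in m, angles in rad, forces in N, time in s.
With the tool pointing down it reaches from about 0.3 to 0.825 m from the base axis. Payload 5.4 kg.
Tool frame: the origin (TCP) lies between the finger pads, 19 mm behind the fingertips; this is the grasp point; z points along the fingers, y is the line along which they close (so a half turn about z gives the same grasp; the last joint's range is limited). The gripper opens to 92 mm and grips with 3 to 60 N. Pads are 20 mm wide; open, the fingers measure 128 mm over their backs; the gripper's body (75 mm by 189 mm) begins 69 mm behind the grasp point.
Start: joints at [0.974, 0.158, 1.597, -0, 1.386, -0.21], TCP at [0.217, 0.532, 0.233] pointing down, gripper open.
Joint ranges: [-2.91, 2.91], [-0.94, 2.29], [0.18, 2.7], [-1.29, 4.43], [0.17, 2.64], [-3, 3]. Speed limits (rad/s): [2.57, 2.57, 3.14, 3.14, 3.14, 3.14].

## Interface

Orientations are given as [roll, pitch, yaw] about the fixed x, y, z axes, in that order (R = Rz(yaw) Ry(pitch) Rx(roll)).
In Python, from plant import sensors, optics, env gives the robot as it stands. The module is installed in compiled form; this text tells all that it offers.
- The arm moves only by the tool apply_moves, never from a script. Its argument "steps" is a list of rows, each an object with "offset": the shift along the tool's x, y, z in m, a list of three; "delta_rot": the turn, a rotation vector about the tool's x, y, z in degrees, a list of three; "grip": the closure, from -1 (fully open) to 1 (shut). A call has 1 to 12 rows; each row is the pose to reach, as a shift and turn from the pose commanded when the call began, along the tool's axes at that moment; what a row does not reach only later rows make up. A row lasts 1/8 s, in which the tool goes at most 62.5 mm and 10.7 degrees, less where a joint would pass 70% of its speed; a pose out of reach is approached as far as the arm can. A call with a gripper value outside its range is refused whole. The fingers move at their own pace and stop on an object; "squeeze" is the grip in N (left out, the last holds). Time passes only in rows, so rows that repeat a pose let the fingers close. It gives the time, the measured TCP pose, the force, the opening and the grip force at its end, in the units of the state.
- sensors.get_obs(): the state, without advancing time (a new reading comes with each control period).
- optics.read_camera(name): name is "scene" or "top" or "wrist"; returns a dict with "img" (480x640x3 uint8, red, green, blue), "range_z" (480x640 float32, m along the optical axis (not along the pixel's ray), 0 where there is no reading), "vfov" (degrees; the focal length in pixels is half the picture's height over the tangent of half this angle, whatever the lens; pixels are square), "cx", "cy" (the principal point, pixels), "R" (3x3) and "t" (3): a world point X has camera coordinates R X + t. Camera axes: x right, y down, z forward; pixel columns grow to the right and rows downward; lengths in m; the calibration is good to about 2 mm. A picture is of the moment at which its call begins.
- env.sign_off(): hands the job in; it is judged then, once.
The state is a dict: "time_s": time; "joint_pos": joint angles; "joint_velocities": joint speeds; "tau": joint torques, N m; "eef_pos": TCP position; "orientation": TCP orientation; "ft_force": force on the tool from outside, world axes, zero at the start; "moment": the same for the moment, N m; "opening": finger opening in m; "finger_force": force on a finger pad.
Only numpy, scipy, OpenCV 4.12 (cv2) and the standard library are available. Lean on these libraries where they do the work, as an engineer would, in place of code of your own. Each camera call takes 0.05 s, during which the arm holds its last target. There are 200 camera calls.

## Task

Turn the desk lamp up to full: with the gripper closed, lightly touch the black C-shaped strip of the round white dimmer at its smallest amber dot, then stroke the closed fingertips along the curve over every dot to the largest one without lifting off, and finish still resting lightly on the largest dot. Only touch: do not press hard, shift or lift the dimmer, and leave the mug, plant, mouse and router alone.

Things in the scene. Friction and masses are not known exactly. Their poses are not given: they have to be found in the camera images.
- dimmer: loose round white touch dimmer, 156 mm across, about 0.9 kg, flat on the desk at any yaw; its white top is 22 mm high. Origin: centre of its underside, z up. On it a raised black C-shaped strip, 24 mm wide, follows a half circle of radius 50 mm about the dimmer's axis, from its +x side (dim end) anticlockwise seen from above through +y to -x (bright end); rounded ends 12 mm past the end dots.
- strip (a joint): how far the black strip is sunk (m): 0 untouched, 0.008 at its stop. Untouched, its flat top is 34 mm above the desk. The whole strip sinks level wherever touched, on a spring: about 1 N to start, 0.7 N more per mm, about 6.5 N at the stop. Five amber dots lie 45 degrees apart on its centre line, growing from 5 mm (dim) to 19 mm (bright) in diameter.
- mark0 (a point): point on the strip's centre line at the dim end (smallest dot), dot diameter 5 mm, at the height of the untouched strip top, 34 mm above the desk (it belongs to the dimmer and does not sink with the strip)
- mark1 (a point): point on the strip's centre line at the second dot, dot diameter 8 mm, at the height of the untouched strip top, 34 mm above the desk (it belongs to the dimmer and does not sink with the strip)
- mark2 (a point): point on the strip's centre line at the middle dot, dot diameter 12 mm, at the height of the untouched strip top, 34 mm above the desk (it belongs to the dimmer and does not sink with the strip)
- mark3 (a point): point on the strip's centre line at the fourth dot, dot diameter 15 mm, at the height of the untouched strip top, 34 mm above the desk (it belongs to the dimmer and does not sink with the strip)
- mark4 (a point): point on the strip's centre line at the bright end (largest dot), dot diameter 19 mm, at the height of the untouched strip top, 34 mm above the desk (it belongs to the dimmer and does not sink with the strip)
- router: bystander, loose: white router 122 x 190 x 34 mm with three upright antennas along its +x edge, 140 mm high in all; origin centre of underside
- mug: bystander, loose: blue mug, 80 mm across, 92 mm high, handle at +y; origin centre of underside
- plant: bystander, loose: small green plant in a white pot, pot 84 mm across and 72 mm high, leaves up to about 165 mm high and 60 mm out; origin centre of underside
- mouse: bystander, loose: black computer mouse 100 x 60 x 30 mm; origin centre of underside
Things that resemble listed ones, but are neither listed nor needed, are in the scene too. Several things have the shape of the dimmer; the one meant has the colours described above.

How it is judged:
On the way, in this order (a step that is already met when the one before it is completed fails the run):
1. closed fingertips touch the strip at the dim end (smallest dot) (horizontal distance between the grasp point and mark0 below 0.014 m and value of joint strip above 0.0005 m and contact force between the fingers and dimmer above 0.3 N), for 0.1 s.
2. closed fingertips touch the strip at the second dot (horizontal distance between the grasp point and mark1 below 0.014 m and value of joint strip above 0.0005 m and contact force between the fingers and dimmer above 0.3 N), for 0.04 s.
3. closed fingertips touch the strip at the middle dot (horizontal distance between the grasp point and mark2 below 0.014 m and value of joint strip above 0.0005 m and contact force between the fingers and dimmer above 0.3 N), for 0.04 s.
4. closed fingertips touch the strip at the fourth dot (horizontal distance between the grasp point and mark3 below 0.014 m and value of joint strip above 0.0005 m and contact force between the fingers and dimmer above 0.3 N), for 0.04 s.
5. closed fingertips touch the strip at the bright end (largest dot) (horizontal distance between the grasp point and mark4 below 0.014 m and value of joint strip above 0.0005 m and contact force between the fingers and dimmer above 0.3 N), for 0.1 s.
At the end, for the whole second after the job is handed in: the TCP is within 14 mm horizontally of the largest dot's centre, with the fingertips resting on the strip at 0.3 to 10 N and the strip sunk at least 0.5 mm; the dimmer stands flat within 15 mm of where it was and is at rest; the bystanders are within 15 mm of where they were (all of step 5 and contact force between the fingers and dimmer below 10 N and distance of each of dimmer, router, mug, plant, mouse from where it was at the start of the episode below 0.015 m and angle between dimmer's own z axis and vertical below 0.05 rad and linear speed of dimmer below 0.02 m/s); the arm keeps its last pose, push and grip.
It fails at once if the stroke is broken: the fingertips are low over one of the three middle dots (TCP within 16 mm of it sideways and less than 35 mm above the strip) with the strip not pressed ((horizontal distance between the grasp point and mark1 below 0.016 m or horizontal distance between the grasp point and mark2 below 0.016 m or horizontal distance between the grasp point and mark3 below 0.016 m) and z of the grasp point in the frame of mark2 below 0.035 m and value of joint strip below 0.0002 m).
It fails at once if the dimmer is pressed hard (over 15 N) (contact force between any of the fingers, the arm and dimmer above 15 N).
It fails at once if the dimmer is shifted by more than 20 mm, lifted or tipped (distance of dimmer from where it was at the start of the episode above 0.02 m or height (world z) of dimmer above 0.008 m or angle between dimmer's own z axis and vertical above 0.15 rad).
It fails at once if the router, mug, plant or mouse is moved by more than 15 mm (distance of any of router, mug, plant, mouse from where it was at the start of the episode above 0.015 m).
It also fails if it takes over 45 s, if anything falls off the work surface, if the arm or the gripper's body presses on something with over 40 N, if the wrist force passes 120 N, or if a joint passes its speed limit or range.

## Working session

There is one attempt and no reset: what is moved stays moved. The work goes in short steps, Python scripts to look and compute and a tool call to move; the robot and the scene stay as the last step left them, time stands still between calls to the robot, and variables do not carry over. Pictures are saved under pics/ and viewed, at most 10 in all, crops included, and the job is handed in when it is done.

Besides the shell and the picture viewer there is one more tool, called after ">>>" in YAML: its name, and indented under it one key for each argument. apply_moves: Moves the arm, as the interface text tells. Its arguments: {"type":"object","properties":{"steps":{"type":"array"},"squeeze":{"type":"number"}},"required":["steps"]}

```bash
mkdir -p pics
cat > h.py <<'E'
import numpy as np, cv2
from plant import sensors, optics, env
def cam(n):
    d=optics.read_camera(n); d['f']=240/np.tan(np.radians(d['vfov'])/2); return d
def world(d,u,v,z=None):
    """point from pixel: via range, or on plane z"""
    R,t=np.array(d['R']),np.array(d['t'])
    r=np.array([(u-d['cx'])/d['f'],(v-d['cy'])/d['f'],1.])
    c=-R.T@t; w=R.T@r
    s=d['range_z'][int(round(v)),int(round(u))] if z is None else (z-c[2])/w[2]
    return c+s*w
E
python3 - <<'E'
from h import *
for n in('top','scene'):
    d=cam(n); cv2.imwrite(f'pics/{n}0.png',d['img'][:,:,::-1]); print(n,d['vfov'],d['cx'],d['cy'],-np.array(d['R']).T@d['t'])
    np.save(f'{n}0.npy',d,allow_pickle=True)
o=sensors.get_obs(); print({k:np.round(v,3) for k,v in o.items()})
E
```

```text
top 53.14932867684532 325.78061407054867 245.33754111179843 [ 0.52802148 -0.00647953  1.13479946]
scene 49.95986189296975 315.7937078024584 228.47586113358142 [ 1.46575015 -0.65028749  0.73490333]
{'time_s': np.float64(0.1), 'joint_pos': array([ 0.974,  0.159,  1.598,  0.   ,  1.386, -0.21 ]), 'joint_velocities': array([-0.001, -0.003, -0.003,  0.001,  0.   ,  0.002]), 'tau': array([ 0.0000e+00, -3.8650e+01, -3.2296e+01,  7.0000e-02,  3.4000e-02,
       -0.0000e+00]), 'eef_pos': array([0.217, 0.532, 0.232]), 'orientation': array([-3.14 , -0.   ,  2.755]), 'ft_force': array([ 0.326, -0.585, -0.472]), 'moment': array([-0.016,  0.017,  0.003]), 'finger_force': np.float64(0.0), 'opening': np.float64(0.092)}
```

View pics/top0.png

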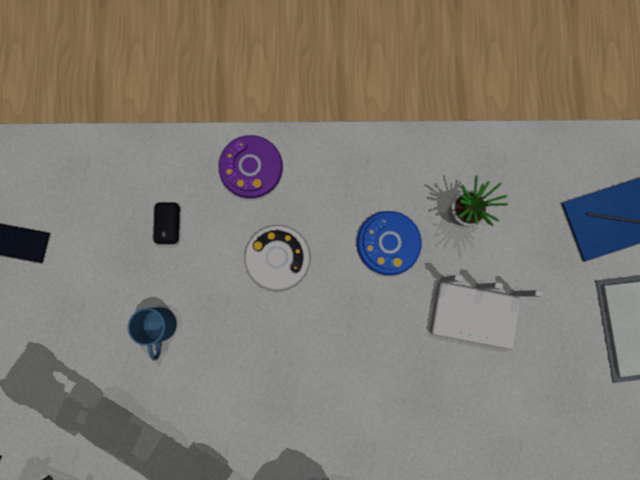

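View pics/scene0.png

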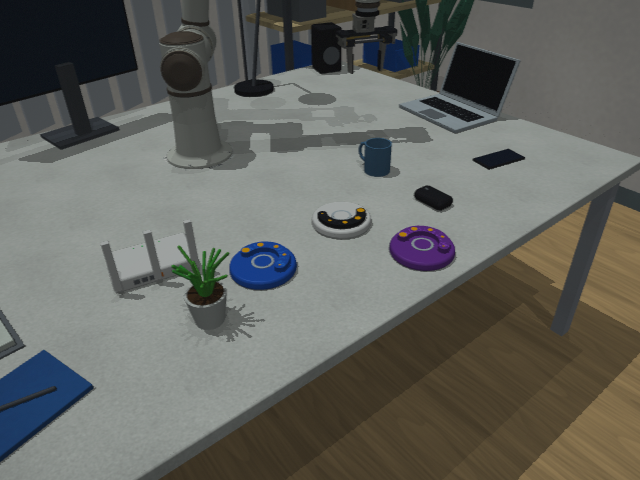

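Three things have the dimmer's shape in the top view: purple at (250,166), blue at (389,242), and white with a black strip at (277,257). In the scene view the white one is at (342,219). I choose the white one and check it in a close crop.

Run:
```python
from h import *
a=[]
for n,(u,v,w) in dict(top=(277,257,40),scene=(342,219,40)).items():
    d=np.load(f'{n}0.npy',allow_pickle=True).item()
    a.append(cv2.resize(d['img'][v-w:v+w,u-w:u+w,::-1],(400,400),interpolation=cv2.INTER_CUBIC))
cv2.imwrite('pics/crop.png',np.hstack(a))
```

```text
(no output)
```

View pics/crop.png

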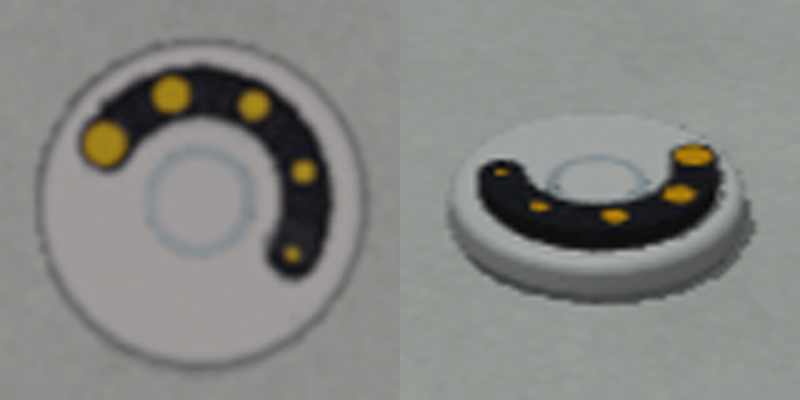

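The crop shows the white dimmer with its black C and amber dots. From smallest to largest, the dots in the top crop are at (291,254), (303,171), (254,105), (171,95) and (105,144). In the scene crop they are at (501,172), (540,206), (615,216), (680,194) and (693,155). Next I triangulate them.

Run:
```python
from h import *
T=np.load('top0.npy',allow_pickle=True).item(); S=np.load('scene0.npy',allow_pickle=True).item()
a=np.array([(291,254),(303,171),(254,105),(171,95),(105,144)],float); b=np.array([(501,172),(540,206),(615,216),(680,194),(693,155)],float)-[400,0]
a=(a+.5)/5-.5+[237,217]; b=(b+.5)/5-.5+[302,179]
def P(d): return np.diag([1,1,1])@np.array([[d['f'],0,d['cx']],[0,d['f'],d['cy']],[0,0,1]])@np.c_[d['R'],d['t']]
X=cv2.triangulatePoints(P(T),P(S),a.T,b.T); X=(X[:3]/X[3]).T
print('tri',X.round(4))
def fit(W):
    th=np.arange(5)*np.pi/4; m=0.05*np.c_[np.cos(th),np.sin(th)]
    z=m[:,0]+1j*m[:,1]; w=W[:,0]+1j*W[:,1]; c=np.array([z,np.ones(5)]).T
    k,o=np.linalg.lstsq(c,w,rcond=None)[0]; print('scale',abs(k),'yaw',np.angle(k),'ctr',o, 'res',np.abs(c@[k,o]-w).max())
    u=k/abs(k); print((o+u*z).round(4))
fit(X)
for d,p in((T,a),(S,b)):
    W=np.array([world(d,u,v,.034) for u,v in p]);fit(W); print('range z',[world(d,u,v).round(4).tolist() for u,v in p])
```

```text
tri [[0.5913 0.0424 0.0343]
 [0.6295 0.0366 0.0349]
 [0.6604 0.0591 0.0348]
 [0.6657 0.0975 0.0345]
 [0.643  0.1275 0.0349]]
scale 0.9990829986707728 yaw -2.1120468987588255 ctr (0.6173163422698584+0.08504180866863664j) res 0.0004035029004100713
[0.5916+0.0422j 0.6294+0.0365j 0.6602+0.0593j 0.6658+0.0971j
 0.6431+0.1279j]
scale 0.9976236001869196 yaw -2.112918772737058 ctr (0.6174066289271309+0.08506762530765155j) res 0.00040881592142839727
[0.5916+0.0422j 0.6295+0.0365j 0.6602+0.0593j 0.6659+0.0971j
 0.6432+0.1279j]
range z [[0.5916, 0.0426, 0.0308], [0.6291, 0.0365, 0.0392], [0.6601, 0.0589, 0.0365], [0.6653, 0.0971, 0.0357], [0.6426, 0.127, 0.0392]]
scale 1.0010666991443125 yaw -2.108152857317216 ctr (0.6164431258079539+0.08571310374898311j) res 0.000428588141287217
[0.5908+0.0428j 0.6287+0.0372j 0.6594+0.0601j 0.6649+0.098j
 0.642 +0.1287j]
range z [[0.5913, 0.0422, 0.0343], [0.629, 0.0369, 0.0345], [0.6627, 0.0572, 0.0368], [0.6675, 0.0962, 0.0359], [0.6435, 0.127, 0.0353]]
```

Two views agree to about 1 mm on the dots: mark0 (0.5916, 0.0424), centre (0.617, 0.085), top 34 mm. I move over mark0 with the gripper closed and the tool axes turned to line up with the world axes.

>>> apply_moves:
  steps:
    - {"offset": [-0.05, -0.03, 0], "delta_rot": [0, 0, 0], "grip": 1}
    - {"offset": [-0.1, -0.06, 0], "delta_rot": [0, 0, -5], "grip": 1}
    - {"offset": [-0.15, -0.09, 0], "delta_rot": [0, 0, -10], "grip": 1}
    - {"offset": [-0.2, -0.12, 0], "delta_rot": [0, 0, -15], "grip": 1}
    - {"offset": [-0.25, -0.15, 0], "delta_rot": [0, 0, -20], "grip": 1}
    - {"offset": [-0.3, -0.18, 0], "delta_rot": [0, 0, -22.1], "grip": 1}
    - {"offset": [-0.35, -0.21, 0], "delta_rot": [0, 0, -22.1], "grip": 1}
    - {"offset": [-0.4, -0.24, 0.02], "delta_rot": [0, 0, -22.1], "grip": 1}
    - {"offset": [-0.45, -0.27, 0.04], "delta_rot": [0, 0, -22.1], "grip": 1}
    - {"offset": [-0.5, -0.295, 0.06], "delta_rot": [0, 0, -22.1], "grip": 1}
    - {"offset": [-0.5315, -0.312, 0.08], "delta_rot": [0, 0, -22.1], "grip": 1}
    - {"offset": [-0.5315, -0.312, 0.08], "delta_rot": [0, 0, -22.1], "grip": 1}
  squeeze: 10

```text
time_s: 1.6
eef_pos: [0.5908, 0.0412, 0.1507]
orientation: [3.141, -0.004, 3.137]
ft_force: [-0.4, -0.2, 0.3]
opening: 0.0003
finger_force: 0.0
```

>>> apply_moves:
  steps:
    - {"offset": [0, 0, 0.03], "delta_rot": [0, 0, 0], "grip": 1}
    - {"offset": [0, 0, 0.06], "delta_rot": [0, 0, 0], "grip": 1}
    - {"offset": [0, 0, 0.08], "delta_rot": [0, 0, 0], "grip": 1}
    - {"offset": [0, 0, 0.085], "delta_rot": [0, 0, 0], "grip": 1}
    - {"offset": [0, 0, 0.085], "delta_rot": [0, 0, 0], "grip": 1}
    - {"offset": [0, 0, 0.085], "delta_rot": [0, 0, 0], "grip": 1}

```text
time_s: 2.35
eef_pos: [0.5924, 0.043, 0.0697]
orientation: [-3.141, 0.002, 3.141]
ft_force: [0.5, 0.2, 0.2]
opening: 0.0005
finger_force: 0.0
```

Run:
```python
from h import *
F=[]
for i in range(6):
    d=cam('scene'); o=sensors.get_obs(); F.append(o['ft_force'])
print(o['eef_pos'],o['orientation'],np.mean(F,0),np.std(F,0))
cv2.imwrite('pics/s1.png',cv2.resize(d['img'][120:270,240:440,::-1],(800,600),interpolation=cv2.INTER_CUBIC))
```

```text
[0.59166018 0.04299823 0.06863187] [-3.14150966e+00  5.35014531e-04  3.14048010e+00] [-0.41967551 -0.08731319 -0.09111353] [0.2937013  0.20942788 0.4177953 ]
```

View pics/s1.png

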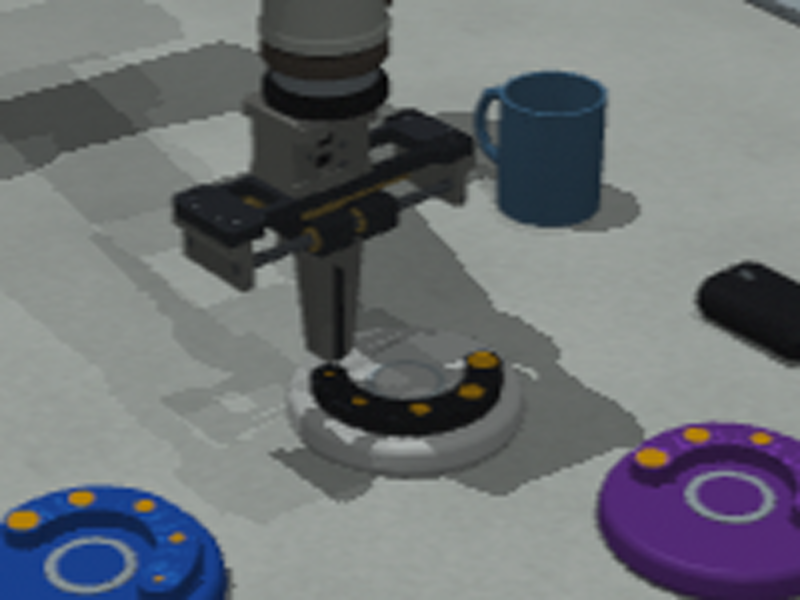

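The closed fingertips are right over the smallest dot at (329,373) in the crop. I descend slowly, watching the force.

>>> apply_moves:
  steps:
    - {"offset": [0, 0, 0.005], "delta_rot": [0, 0, 0], "grip": 1}
    - {"offset": [0, 0, 0.01], "delta_rot": [0, 0, 0], "grip": 1}
    - {"offset": [0, 0, 0.013], "delta_rot": [0, 0, 0], "grip": 1}
    - {"offset": [0, 0, 0.015], "delta_rot": [0, 0, 0], "grip": 1}
    - {"offset": [0, 0, 0.0165], "delta_rot": [0, 0, 0], "grip": 1}
    - {"offset": [0, 0, 0.0165], "delta_rot": [0, 0, 0], "grip": 1}
    - {"offset": [0, 0, 0.0165], "delta_rot": [0, 0, 0], "grip": 1}

```text
time_s: 3.52
eef_pos: [0.5915, 0.0431, 0.052]
orientation: [-3.142, 0.0, 3.141]
ft_force: [-2.0, 0.1, 1.7]
opening: 0.0008
finger_force: 0.7
```

```bash
cat > f.py <<'E'
from h import *
F=[];P=[]
for i in range(10):
    d=cam('scene'); o=sensors.get_obs(); F.append(o['ft_force']);P.append(o['eef_pos'])
print(np.mean(P,0).round(4),o['orientation'].round(4),np.mean(F,0).round(2),np.std(F,0).round(2),o['time_s'])
E
python3 f.py
```

```text
[0.5915 0.043  0.0519] [-3.1416e+00  1.0000e-04  3.1405e+00] [-0.88 -0.02  1.64] [0.6  0.61 0.64] 4.025
```

Contact: 1.6 N at z 0.052, which fits the spring. I go 2 mm deeper.

>>> apply_moves:
  steps:
    - {"offset": [0, 0, 0.001], "delta_rot": [0, 0, 0], "grip": 1}
    - {"offset": [0, 0, 0.002], "delta_rot": [0, 0, 0], "grip": 1}
    - {"offset": [0, 0, 0.002], "delta_rot": [0, 0, 0], "grip": 1}
    - {"offset": [0, 0, 0.002], "delta_rot": [0, 0, 0], "grip": 1}

```text
time_s: 4.53
eef_pos: [0.5915, 0.043, 0.0499]
orientation: [-3.142, 0.0, 3.141]
ft_force: [-1.6, -0.6, 2.5]
opening: 0.0005
finger_force: 1.4
```

```bash
python3 f.py
python3 - <<'E'
import numpy as np
k=np.exp(1j*-2.112); c=.6172+.0851j
p0=.5916+.0426j
for a in range(0,181,15):
    d=c+.05*k*np.exp(1j*np.radians(a))-p0; print(a,round(-d.real,4),round(d.imag,4))
E
```

```text
[0.5915 0.043  0.0499] [-3.1416e+00  3.0000e-04  3.1405e+00] [-0.95 -0.2   2.98] [0.33 0.27 0.38] 5.025
0 0.0002 -0.0004
15 -0.0118 -0.0056
30 -0.0247 -0.0075
45 -0.0377 -0.006
60 -0.0498 -0.0012
75 -0.0603 0.0065
90 -0.0685 0.0167
105 -0.0737 0.0287
120 -0.0756 0.0416
135 -0.0741 0.0546
150 -0.0693 0.0667
165 -0.0616 0.0772
180 -0.0514 0.0854
```

The press is 3.0 N at 3.1 mm of sink, so I stroke to the second dot and check.

>>> apply_moves:
  steps:
    - {"offset": [-0.006, -0.0035, 0], "delta_rot": [0, 0, 0], "grip": 1}
    - {"offset": [-0.012, -0.006, 0], "delta_rot": [0, 0, 0], "grip": 1}
    - {"offset": [-0.0185, -0.0075, 0], "delta_rot": [0, 0, 0], "grip": 1}
    - {"offset": [-0.025, -0.008, 0], "delta_rot": [0, 0, 0], "grip": 1}
    - {"offset": [-0.0315, -0.0075, 0], "delta_rot": [0, 0, 0], "grip": 1}
    - {"offset": [-0.038, -0.0065, 0], "delta_rot": [0, 0, 0], "grip": 1}
    - {"offset": [-0.038, -0.0065, 0], "delta_rot": [0, 0, 0], "grip": 1}

```text
time_s: 5.9
eef_pos: [0.6306, 0.0365, 0.0501]
orientation: [-3.141, 0.002, 3.141]
ft_force: [1.1, 0.0, 2.8]
opening: 0.0001
finger_force: 1.4
```

```bash
python3 f.py
python3 - <<'E'
from h import *
d=cam('top'); cv2.imwrite('pics/t2.png',cv2.resize(d['img'][197:317,197:357,::-1],(800,600),interpolation=cv2.INTER_CUBIC))
E
```

```text
[0.6302 0.0365 0.0502] [-3.1416e+00  8.0000e-04  3.1404e+00] [1.75 0.05 2.64] [0.58 0.41 0.66] 6.4
```

View pics/t2.png

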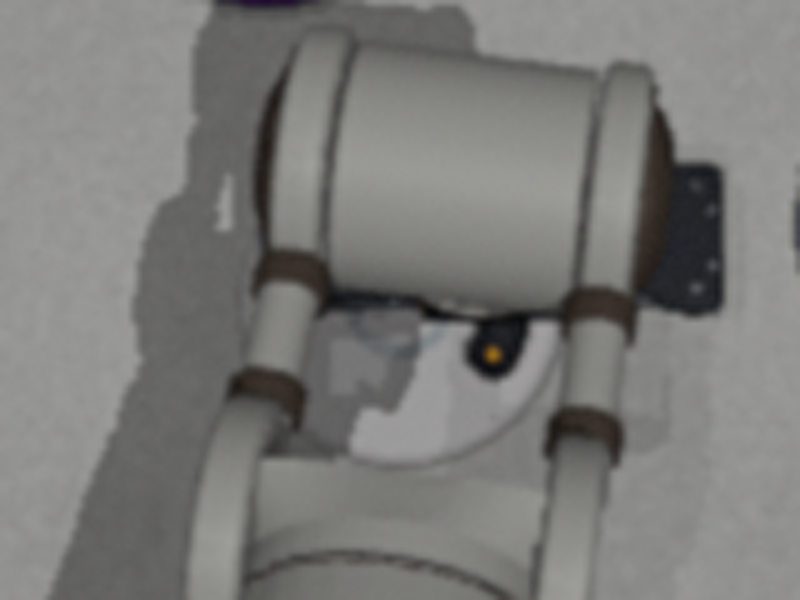

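The smallest dot shows at (492,353) in the crop, which is full-picture (295.0,267.2), against (294.8,267.4) at the start. The dimmer has not shifted, so I stroke on over the third and fourth dots.

>>> apply_moves:
  steps:
    - {"offset": [-0.006, 0.002, 0.0002], "delta_rot": [0, 0, 0], "grip": 1}
    - {"offset": [-0.012, 0.005, 0.0003], "delta_rot": [0, 0, 0], "grip": 1}
    - {"offset": [-0.0175, 0.0085, 0.0003], "delta_rot": [0, 0, 0], "grip": 1}
    - {"offset": [-0.0225, 0.0125, 0.0003], "delta_rot": [0, 0, 0], "grip": 1}
    - {"offset": [-0.027, 0.0175, 0.0003], "delta_rot": [0, 0, 0], "grip": 1}
    - {"offset": [-0.031, 0.0225, 0.0003], "delta_rot": [0, 0, 0], "grip": 1}
    - {"offset": [-0.0335, 0.0285, 0.0003], "delta_rot": [0, 0, 0], "grip": 1}
    - {"offset": [-0.036, 0.0345, 0.0003], "delta_rot": [0, 0, 0], "grip": 1}
    - {"offset": [-0.037, 0.041, 0.0003], "delta_rot": [0, 0, 0], "grip": 1}
    - {"offset": [-0.038, 0.0475, 0.0003], "delta_rot": [0, 0, 0], "grip": 1}
    - {"offset": [-0.0375, 0.054, 0.0003], "delta_rot": [0, 0, 0], "grip": 1}
    - {"offset": [-0.0365, 0.0605, 0.0003], "delta_rot": [0, 0, 0], "grip": 1}

```text
time_s: 7.95
eef_pos: [0.6661, 0.0974, 0.0496]
orientation: [-3.142, 0.0, 3.141]
ft_force: [0.6, -2.4, 4.1]
opening: 0.0006
finger_force: 1.5
```

```bash
python3 f.py
```

```text
[0.6659 0.0977 0.0495] [ 3.1412e+00 -2.0000e-04  3.1404e+00] [0.18 1.75 3.14] [0.64 1.1  0.45] 8.45
```

>>> apply_moves:
  steps:
    - {"offset": [0.002, 0.006, 0], "delta_rot": [0, 0, 0], "grip": 1}
    - {"offset": [0.005, 0.012, 0], "delta_rot": [0, 0, 0], "grip": 1}
    - {"offset": [0.0085, 0.0175, 0], "delta_rot": [0, 0, 0], "grip": 1}
    - {"offset": [0.0125, 0.0225, 0], "delta_rot": [0, 0, 0], "grip": 1}
    - {"offset": [0.0175, 0.027, 0], "delta_rot": [0, 0, 0], "grip": 1}
    - {"offset": [0.0225, 0.0305, 0], "delta_rot": [0, 0, 0], "grip": 1}
    - {"offset": [0.0225, 0.0305, 0], "delta_rot": [0, 0, 0], "grip": 1}
    - {"offset": [0.0225, 0.0305, 0], "delta_rot": [0, 0, 0], "grip": 1}
    - {"offset": [0.0225, 0.0305, 0], "delta_rot": [0, 0, 0], "grip": 1}

```text
time_s: 9.57
eef_pos: [0.643, 0.1279, 0.0492]
orientation: [3.141, -0.001, 3.14]
ft_force: [-0.5, 2.0, 2.9]
opening: 0.0003
finger_force: 1.7
```

```bash
python3 f.py
python3 - <<'E'
from h import *
d=cam('scene'); cv2.imwrite('pics/s3.png',cv2.resize(d['img'][120:270,240:440,::-1],(800,600),interpolation=cv2.INTER_CUBIC))
E
```

```text
[0.6432 0.1276 0.0493] [-3.1415e+00 -5.0000e-04  3.1405e+00] [-1.36  1.82  3.43] [0.48 0.35 0.42] 10.075
```

View pics/s3.png

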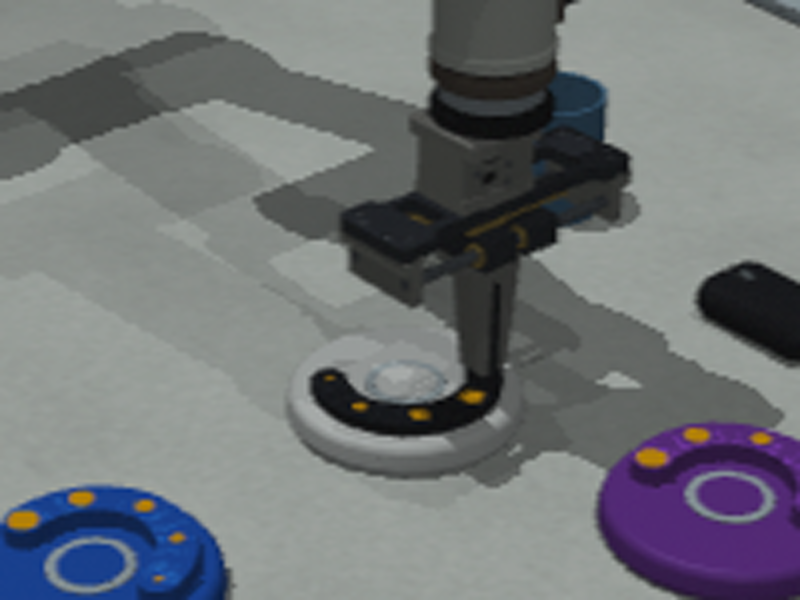

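The fingertips rest on the largest dot at crop (482,370). The dimmer rim is where it was, spanning (288–525), and the press is 3.4 N. I hand in.

```bash
python3 -c "
from plant import env; print(env.sign_off())"
```

```text
the job is handed in; nothing more can be done
None
```

I stroked the white dimmer's strip from the smallest dot to the largest at about 3 N without lifting off, and handed the job in with the closed fingertips resting on the largest dot at about 3.4 N; the pictures show no shift of the dimmer, and the hand-in gave no verdict.

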